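# Refit the heat-control knob on a pouch sealer and hold it pressed in

## Robot

A 6-joint arm with a two-finger parallel gripper is mounted at the origin on the work surface. World frame = base frame: x ahead of the robot, y to its left, z up, the work surface at z = 0. Lengths are in m, angles in rad, forces in N, time in s.
With the tool pointing down it reaches from about 0.25 to 0.775 m from the base axis. Payload 8.9 kg.
Tool frame: the origin (TCP) lies at the centre of the arm's flange, where the gripper is bolted on; the fingertips stand 173 mm ahead of it and the grasp point (between the pads) lies 155 mm ahead of it; x points along the fingers, y is the direction in which the jaws open and shut, and the axes are right-handed (so a half turn about x gives the same grasp; the last joint's range is limited). The gripper opens to 85 mm and grips with 20 to 120 N. Pads are 22 mm wide; open, the fingers measure 114 mm over their backs; the gripper's body (76 mm by 85 mm) begins 54 mm behind the grasp point. The pads swing forward as they close: fully open they stand 13 mm farther back than shut.
Start: joints at [-1.398, 0.291, -0.153, 1.127, 0, 1.431], TCP at [0.161, -0.5, 0.405] pointing down, gripper open.
Joint ranges: [-2.52, 2.52], [-0.91, 1.74], [-1.3, 1.37], [-1.96, 2.02], [-1.52, 1.47], [-3.14, 3.14]. Speed limits (rad/s): [2.22, 2.22, 2.79, 3.14, 3.14, 3.14].

## Interface

Orientations are given as a rotation vector (axis times angle).
In Python, from rig import env gives the robot as it stands.
- The arm moves only by the shell command python3 -m handwheel 'ROWS' [FORCE]. ROWS is text: rows parted by semicolons, each of 7 numbers parted by spaces: the closure in counts, from 0 (fully open) to 255 (shut), then the shift along the world's x, y, z in units of 30 mm (1.0 is 30 mm), then the turn, a rotation vector about the world's x, y, z in rad. In form: gripper dx dy dz ax ay az; .... A call has 1 to 20 rows; each row is the pose to reach, as a shift and turn from the pose measured when the call began; what a row does not reach only later rows make up. A row lasts 1/12 s, in which the tool goes at most 41.7 mm and 7.16 degrees, less where a joint would pass 70% of its speed; a pose out of reach is approached as far as the arm can. A call with a gripper value outside its range is refused whole. The fingers move at their own pace and stop on an object; FORCE is the grip in N (left out, the last holds). Time passes only in rows, so rows that repeat a pose let the fingers close. It gives the time, the measured TCP pose, the force and the opening at its end, in the units of the state.
- env.observe(): the state, without advancing time (a new reading comes with each control period).
- env.read_camera(name): name is "side" or "top"; returns the picture (384x512x3 uint8, blue, green, red); there is no depth.
- env.camera_info(name): a dict with "fov_y" (degrees; the focal length in pixels is half the picture's height over the tangent of half this angle, whatever the lens; pixels are square), "cx", "cy" (the principal point, pixels), "T" (4x4, takes a point from camera to world coordinates). Camera axes: x right, y up, looking along -z (the intrinsics and any distortion apply to the point x, -y, -z); pixel columns grow to the right and rows downward; lengths in m; the calibration is good to about 2 mm. A picture is of the moment at which its call begins. camera_info takes no time and is no camera call.
- env.finish_job(): hands the job in, once; it reports no verdict.
The state is a dict: "time": time; "joint_pos": joint angles; "dq": joint speeds; "tau": joint torques, N m; "tool_pos": TCP position; "tcp_rot": TCP orientation; "wrist_force": force on the tool from outside, world axes, zero at the start; "ft_torque": the same for the moment, N m; "gripper_width": finger opening in m.
Only numpy, scipy, OpenCV 4.12 (cv2) and the standard library are available. Lean on these libraries where they do the work, as an engineer would, in place of code of your own. Each camera call takes 0.05 s, during which the arm holds its last target.

## Task

The black heat-control knob has come off the table-top pouch sealer and stands on the bench. Pick it up, turn it so that the flat in its bore matches the flat on the sealer's D-shaft, push it fully home on the shaft, then press knob and shaft right down against the spring and finish like that: still gripping the knob and keeping it pressed in, so that a colleague can tighten its grub screw. Do not shift the two cans, the tape roll or the screwdriver.

Things in the scene. Friction and masses are not known exactly. Their poses are not given: they have to be found in the camera images.
- knob: Loose black pointer knob, 30 to 65 g, bore down. Disc 48 mm across, 5 mm thick, under an upright bar grip 24 mm wide (parallel side faces, along y), 45 mm long (along x), top 34 mm above the underside. One end of the bar narrows to a nose with a white line: the pointer. The bar's other end has a brass grub screw. Origin: centre of the underside, on the bore axis; z up, +x to the pointer.
- knob_seat (a point): Closed end of the knob's blind D-bore: on the bore axis, 20 mm above the underside; axes as the knob's. Bore 11 mm round with a flat on the pointer (+x) side, 2.4 mm from the axis. It meets the shaft's tip when the knob is fully home.
- shaft_tip (a point): Centre of the top end of the sealer's upright steel D-shaft, 27 mm above the black dial plate, 107 mm above the bench when not pressed. 10 mm round, one flat 2 mm from the axis, tip chamfered 0.7 mm, no clip. +x points out of the flat, z up: the knob fits only with +x along this +x (pointer on the flat's side). Home, its underside is 20 mm below the tip, 7 mm above the plate (3 mm pressed in).
- control_push (a joint): How far the shaft is pressed down, m: 0 free, 0.004 at its lower stop. A spring pushes it back up with 4 N at 0 and 7 N at the stop; it does not latch.
- control_turn (a joint): Turn of the shaft in the sealer, rad, anticlockwise from above, range -2.3 to 2.3; it stays where it is left and turns with slight friction (0.008 N m). At 0 its flat faces the sealer's +x.
- sealer: Fixed grey pouch sealer. Origin: on the bench right below the shaft axis; +y along the jaws, z up. Housing round the shaft: x -55 to 55, y -63 to 87 mm, top 80 mm high. Jaw bar (62 mm wide, 68 mm high) runs on to y = 385 mm; over it a sprung arm rises from its hinge (y 100 mm, 116 mm high) to a black handle (y 430 mm, 225 mm high). Nothing stands over the housing where y is below 83 mm.
- can_tall: Food can with a plain label standing on the bench, 74 mm across, 110 mm high, 420 g; origin: centre of the underside. Leave it alone.
- can_flat: Low green-banded food can standing on the bench, 84 mm across, 45 mm high, 200 g; origin: centre of the underside. Leave it alone.
- tape_roll: Roll of brown packing tape lying flat on the bench, 100 mm across, 76 mm hole, 48 mm high, 140 g; origin: centre of the underside. Leave it alone.
- screwdriver: Screwdriver 150 mm long, grey handle 25 mm thick, lying on the bench; origin: under its middle, +x to the blade. Leave it alone.
Things that resemble listed ones, but are neither listed nor needed, are in the scene too. Of the things like the knob, leave any that is blue or pink; of the rest the smaller one is meant.

How it is judged:
On the way:
1. the knob is lifted off the bench in the fingers (height (world z) of knob above 0.04 m and contact force between the fingers and knob above 1 N), for 0.2 s.
At the end, for the whole second after the job is handed in: Knob home on the shaft (bore end within 2 mm of the tip, axes within 2.5 mm, flats within 0.3 rad, upright within 0.12 rad), at rest, still gripped (over 2 N, fingertips reaching down beside the bar), and pressing the shaft down over 2.5 mm of its 4 mm with over 3 N (z of knob_seat in the frame of shaft_tip below 0.002 m and horizontal distance between knob_seat and shaft_tip below 0.0025 m and angle between the x axis of knob and the x axis of shaft_tip, either way round below 0.3 rad and angle between knob's own z axis and vertical below 0.12 rad and value of joint control_push above 0.0025 m and contact force between knob and control_turn above 3 N and contact force between the fingers and knob above 2 N and z of the grasp point in the frame of knob below 0.048 m and linear speed of knob below 0.01 m/s); the arm keeps its last pose, push and grip.
It fails at once if the tall can is shifted by more than 25 mm (distance of can_tall from where it was at the start of the episode above 0.025 m).
It fails at once if the flat can is shifted by more than 25 mm (distance of can_flat from where it was at the start of the episode above 0.025 m).
It fails at once if the tape roll is shifted by more than 25 mm (distance of tape_roll from where it was at the start of the episode above 0.025 m).
It fails at once if the screwdriver is shifted by more than 25 mm (distance of screwdriver from where it was at the start of the episode above 0.025 m).
It also fails if it takes over 38 s, if anything falls off the work surface, if the arm or the gripper's body presses on something with over 40 N, if the wrist force passes 120 N, or if a joint passes its speed limit or range.

## Working session

There is one attempt and no reset: what is moved stays moved. The work goes in short steps, Python scripts to look and compute and a shell command to move; the robot and the scene stay as the last step left them, time stands still between calls to the robot, and variables do not carry over. Pictures are saved under pics/ and viewed, and the job is handed in when it is done.

```bash
ls; mkdir -p pics; cat > h.py <<'E'
import numpy as np,cv2
from rig import env
def ray(n,u,v):
    c=env.camera_info(n); f=192/np.tan(np.radians(c['fov_y']/2)); T=np.array(c['T'])
    d=T[:3,:3]@np.array([(u-c['cx'])/f,-(v-c['cy'])/f,-1]); return T[:3,3],d
def onz(n,u,v,z):
    o,d=ray(n,u,v); return o+d*(z-o[2])/d[2]
def proj(n,p):
    c=env.camera_info(n); f=192/np.tan(np.radians(c['fov_y']/2)); T=np.array(c['T'])
    q=T[:3,:3].T@(np.array(p)-T[:3,3]); return c['cx']+f*q[0]/-q[2], c['cy']-f*q[1]/-q[2]
E
python3 - <<'E'
from h import *
print(env.observe())
for n in('side','top'):
    print(n,env.camera_info(n)); cv2.imwrite(f'pics/{n}0.png',env.read_camera(n))
E
```

```text
pics
{'time': 0.0, 'joint_pos': array([-1.39831197e+00,  2.91252216e-01, -1.54117450e-01,  1.12667665e+00,
        2.54765668e-05,  1.43152806e+00]), 'dq': array([-0.0001558 , -0.00076485, -0.00012806, -0.00065732,  0.00021706,
       -0.00018024]), 'tau': array([ 1.22335918e-03, -5.37144005e+01,  3.31370866e+01,  1.60348706e-02,
       -1.18723601e-04, -6.85662258e-06]), 'tool_pos': array([ 0.16101914, -0.4994804 ,  0.40415005]), 'tcp_rot': array([ 2.05377296,  0.32405164, -2.05376316]), 'wrist_force': array([ 0.21858924, -0.04380976,  0.1160945 ]), 'ft_torque': array([-0.03297728, -0.04523863,  0.05703063]), 'gripper_width': 0.08535928116018379}
side {'fov_y': 56.895127135384925, 'cx': 254.5219704453278, 'cy': 190.36310417474274, 'T': array([[ 0.92960831,  0.22661059, -0.2906476 ,  0.31174705],
       [-0.36790913,  0.52414603, -0.76805846, -0.69142076],
       [-0.0217084 ,  0.82092544,  0.57062262,  0.5213077 ],
       [ 0.        ,  0.        ,  0.        ,  1.        ]])}
top {'fov_y': 57.647194282982475, 'cx': 251.80823256308227, 'cy': 186.99616083503076, 'T': array([[ 0.02000801,  0.99345162, -0.11248807,  0.4376226 ],
       [-0.99972961,  0.02121291,  0.0095245 , -0.1254371 ],
       [ 0.01184833,  0.11226709,  0.99360743,  0.8334557 ],
       [ 0.        ,  0.        ,  0.        ,  1.        ]])}
```

View pics/side0.png

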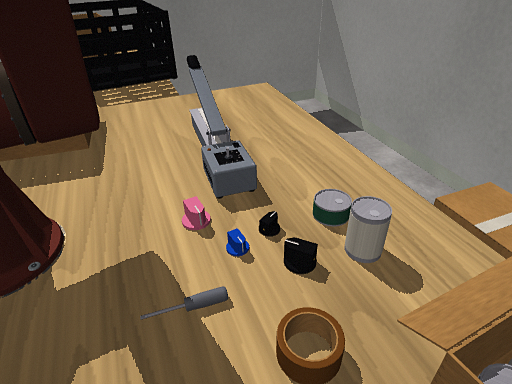

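View pics/top0.png

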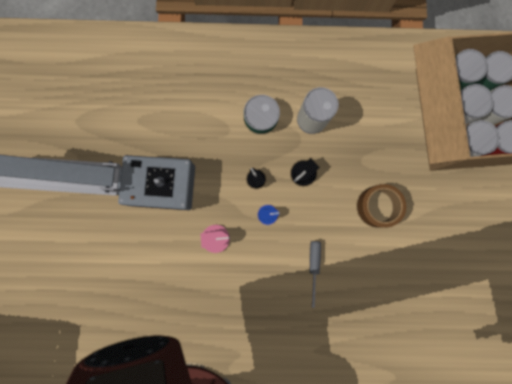

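The top view shows the two black knobs at about (256,178), the smaller one, and (305,172), with the sealer dial at about (159,181). I'll zoom in on these.

```bash
python3 - <<'E'
from h import *
t=cv2.imread('pics/top0.png'); s=cv2.imread('pics/side0.png')
f=lambda im,x,y,w,k:cv2.resize(im[y-w:y+w,x-w:x+w],None,fx=k,fy=k,interpolation=cv2.INTER_CUBIC)
a=np.hstack([f(t,256,178,20,10),f(t,160,182,20,10)]);
cv2.imwrite('pics/z1.png',np.clip(a.astype(float)*1.5,0,255))
a=np.hstack([f(s,270,223,20,10),f(s,232,158,20,10)])
cv2.imwrite('pics/z2.png',np.clip(a.astype(float)*1.5,0,255))
print(env.observe()['time'])
for n,uv in dict(small=(256,178),big=(305,172),blue=(268,214),pink=(214,238),dial=(160,181)).items(): print(n,onz('top',*uv,0.0 if n!='dial' else .08))
E
```

```text
0.1
small [ 0.55402339 -0.14309646  0.        ]
big [ 0.5712468  -0.26141483  0.        ]
blue [ 0.46801376 -0.17332796  0.        ]
pink [ 0.40885609 -0.04656074  0.        ]
dial [0.53176436 0.06686643 0.08      ][ WARN:0@0.472] global loadsave.cpp:1063 imwrite_ Unsupported depth image for selected encoder is fallbacked to CV_8U.
```

```bash
sleep 1; ls pics
```

```text
side0.png
top0.png
z1.png
z2.png
```

View pics/z1.png

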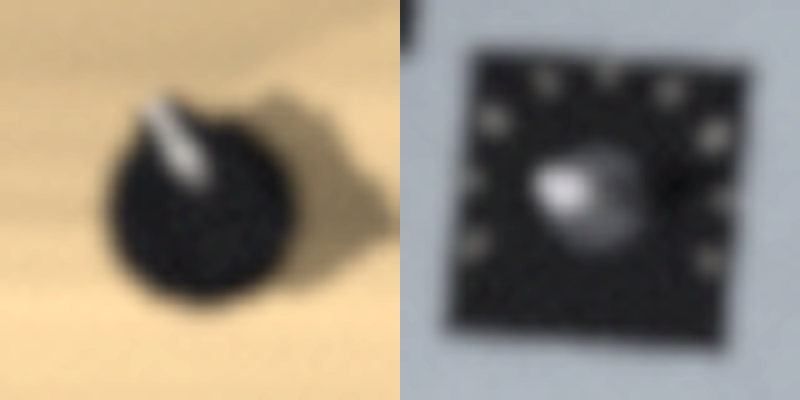

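View pics/z2.png

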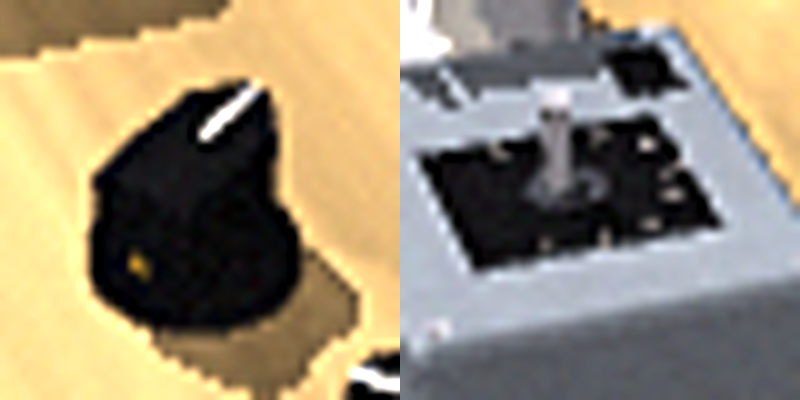

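```bash
python3 - <<'E' 2>/dev/null
from h import *
for n in('top','side'):
    a=np.mean([env.read_camera(n).astype(float) for _ in range(6)],0); np.save(f'{n}avg.npy',a)
t=np.load('topavg.npy').mean(2);s=np.load('sideavg.npy').mean(2)
np.set_printoptions(linewidth=250)
print('top cols150-168 rows 173-190');print(t[173:191,150:169].astype(int))
print('side cols 224-242 rows 150-182');print(s[148:182,222:243].astype(int))
f=lambda im,x,y,w,k,i:cv2.resize(im[y-w:y+w,x-w:x+w],None,fx=k,fy=k,interpolation=i)
T=np.load('topavg.npy').clip(0,255).astype(np.uint8);S=np.load('sideavg.npy').clip(0,255).astype(np.uint8)
cv2.imwrite('pics/z3.png',np.hstack([f(T,159,181,10,20,0),f(S,231,161,14,14,0)[:392].repeat(1,0) if 0 else cv2.resize(f(S,231,161,14,14,0),(400,400))]))
print(proj('top',[.535,.065,.08]),env.observe()['time'])
E
```

```text
top cols150-168 rows 173-190
[[ 48  31  22  21  23  22  21  21  21  21  21  21  21  21  21  23  27  25  22]
 [ 49  31  23  22  21  21  21  22  21  22  21  20  21  20  21  21  21  22  22]
 [ 38  27  22  21  21  21  22  22  24  25  24  22  22  21  20  21  20  21  23]
 [ 27  23  22  22  23  24  26  30  32  35  34  31  28  24  22  21  21  21  24]
 [ 22  22  22  25  31  36  41  45  48  48  47  43  38  29  23  20  20  20  21]
 [ 21  22  25  39  58  69  72  71  66  60  55  51  46  36  25  19  17  16  18]
 [ 22  22  30  58  91 108 110 103  87  68  56  50  44  37  26  17  13  14  13]
 [ 22  22  32  68 107 128 133 124 101  75  56  46  40  34  25  16  13  13  14]
 [ 21  21  29  60  99 126 134 126 104  78  59  47  39  34  26  17  13  14  15]
 [ 22  21  25  43  75 103 115 109  92  74  62  53  44  36  28  19  15  16  19]
 [ 21  21  22  29  50  73  85  83  75  68  63  58  51  42  31  21  18  19  20]
 [ 22  21  22  24  34  50  60  62  62  61  61  59  53  44  32  23  21  20  21]
 [ 22  21  22  23  26  35  44  51  55  56  55  52  46  37  28  23  21  21  21]
 [ 22  22  22  22  24  26  32  39  44  46  4
[... 2709 characters left out ...]
1  61  60  60  60  61]
 [ 60  61  60  60  60  59  60  59  61  62  61  62  61  61  61  62  61  59  59  60  59]
 [ 59  59  59  60  60  61  60  60  59  61  61  61  61  61  60  61  63  61  59  59  60]
 [ 61  60  60  60  60  58  60  60  61  61  61  61  60  61  60  61  60  61  61  60  59]
 [ 60  60  60  59  60  60  59  60  60  60  59  60  61  60  61  61  61  61  61  60  60]
 [ 61  61  60  59  58  59  59  59  60  59  59  60  61  60  61  61  61  61  61  61  61]
 [ 60  60  61  59  61  60  61  59  60  60  59  60  60  60  61  60  60  60  59  61  61]
 [ 59  60  60  61  59  59  60  59  60  59  59  60  60  60  61  60  62  60  60  60  62]]
(np.float64(160.93519100244606), np.float64(179.5412137864197)) 0.7
```

View pics/z3.png

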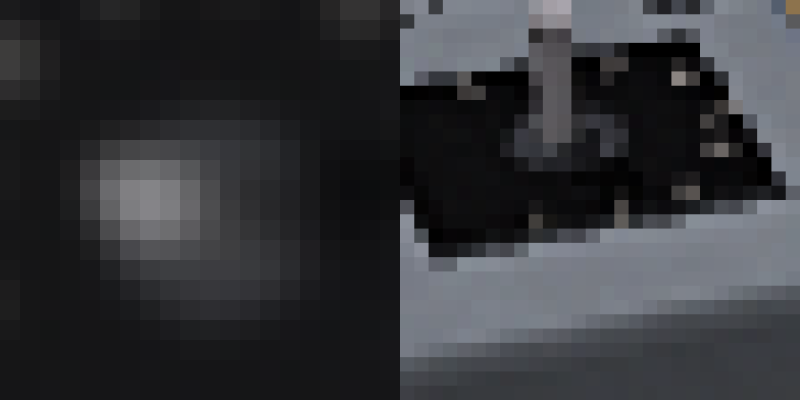

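```bash
python3 - <<'E' 2>/dev/null
from h import *
from scipy.spatial.transform import Rotation as R
o=env.observe(); M=R.from_rotvec(o['tcp_rot']).as_matrix(); print('tool axes\n',M.round(3))
t=np.load('topavg.npy');s=np.load('sideavg.npy')
f=lambda im,x,y,w,k,i:cv2.resize(im[y-w:y+w,x-w:x+w],None,fx=k,fy=k,interpolation=i)
# knob mask top (black), dial mask
for n,im,(x,y),th in (('top',t,(256,178),60),('side',s,(270,223),45)):
    g=f(im.mean(2).astype(np.float32),x,y,20,10,cv2.INTER_LINEAR)
    cs,_=cv2.findContours((g<th).astype(np.uint8),cv2.RETR_EXTERNAL,cv2.CHAIN_APPROX_NONE)
    c=max([c for c in cs if cv2.pointPolygonTest(c,(200,200),False)>0],key=cv2.contourArea)[:,0]/10+[x-20-.45,y-20-.45]
    if n=='top':
        low=c[c[:,1]>176.5]
        P=np.array([onz('top',*q,0.0025)[:2] for q in low])
        A=np.c_[2*P,np.ones(len(P))]; r=np.linalg.lstsq(A,(P**2).sum(1),rcond=None)[0]
        print('knob c',r[:2],'rad',np.sqrt(r[2]+r[:2]@r[:2]))
    else:
        low=c[c[:,1]>226]
        P=np.array([onz('side',*q,0.0)[:2] for q in low])
        A=np.c_[2*P,np.ones(len(P))]; r=np.linalg.lstsq(A,(P**2).sum(1),rcond=None)[0]
        print('knob c side',r[:2],'rad',np.sqrt(r[2]+r[:2]@r[:2]),len(low))
# white line in top/side
def w(im,x0,y0,x1,y1,th):
    g=im.mean(2)[y0:y1,x0:x1]; yy,xx=np.nonzero(g>th); return g,xx+x0,yy+y0
np.set_printoptions(linewidth=200)
print(t.mean(2)[165:180,246:262].astype(int)); print(s.mean(2)[208:224,262:282].astype(int))
E
```

```text
tool axes
 [[ 0.     0.307 -0.952]
 [-0.    -0.952 -0.307]
 [-1.     0.    -0.   ]]
knob c [ 0.55382302 -0.14382007] rad 0.02347199826811637
knob c side [ 0.55223198 -0.1421599 ] rad 0.02371945721232284 316
[[117 117 117 117 116 116 115 114 115 115 115 115 115 115 117 119]
 [119 119 119 119 117 115 112 111 112 115 116 117 117 118 121 120]
 [122 122 121 120 119 115 103  96 100 107 112 114 114 116 117 113]
 [123 122 120 116 117 117 100  79  76  87  96 100 100 100 101  97]
 [124 123 117 105 104 111 103  77  57  58  68  72  71  72  76  78]
 [124 121 112  91  79  93 104  90  60  40  40  41  40  42  50  61]
 [122 117 103  77  56  73 100 101  79  49  30  24  23  24  30  42]
 [118 108  87  60  40  54  87 109 103  74  42  24  20  18  18  25]
 [114  95  68  43  27  38  73 107 116  93  56  29  21  19  17  17]
 [107  81  51  29  23  27  52  87 105  95  64  35  23  20  18  16]
 [ 99  68  38  23  20  22  33  57  78  79  61  36  23  21  19  17]
 [ 92  57  30  19  19  21  23  33  48  56  48  32  22  21  21  19]
 [ 86  51  27  19  19  20  21  23  29  34  32  25  22  21  21  20]
 [ 80  47  25  19  18 
[... 741 characters left out ...]
 0   7  10   6  59 135 126 125 125]
 [144  64   2   6  12  13  13   2 195  74   0   8  13  14   8  20 136 125 123 126]
 [ 63   2   9  12  15  13  13   9   4   3  10  14  14  15   2  13 137 125 122 122]
 [  2   7  13  14  15  16  15  13  13  13  15  16  15   5   0  23 135 124 121 121]
 [ 10  14  16  15  15  14  16  14  15  14  15  15   6   3   0  60 136 124 121 120]
 [ 14  14  15  15  14  15  15  15  16  13  13   3   3   5   0  60 138 123 121 120]
 [ 13  16  16  13  15  16  15  17  16  12   4   5   6   4   0  59 143 127 121 121]
 [  5   8  13  16  15  16  16  14   9   5   4   5   4   5   0  59 143 132 123 120]
 [  8   8   6   9  13  15  15  10   5   5   7   7   5   5   1  22  99 141 128 120]]
```

```bash
cat >> h.py <<'E'
def wline(n,im,x0,y0,x1,y1,th,z):
    g=im.mean(2)[y0:y1,x0:x1].astype(np.float32); yy,xx=np.nonzero(g>th)
    w=g[yy,xx]-th*.6; P=np.array([onz(n,a+x0,b+y0,z)[:2] for a,b in zip(xx,yy)])
    c=(P*w[:,None]).sum(0)/w.sum(); C=np.cov(P.T,aweights=w); d=np.linalg.eigh(C)[1][:,-1]
    return c,d,np.degrees(np.arctan2(d[1],d[0]))
E
python3 - <<'E' 2>/dev/null
from h import *
t=np.load('topavg.npy');s=np.load('sideavg.npy')
print(wline('side',s,269,211,276,217,60,.034))
print(wline('top',t,251,169,257,178,75,.034))
# shaft in side: sub-pixel width
g=s.mean(2)
o=np.array([.533,.066,.1]); 
for r in range(138,160): print(r,g[r,222:236].astype(int))
# dial corners via contours
for n,im,(x,y),th,w in (('top',t,(160,182),60,20),('side',s,(231,158),70,24)):
    G=cv2.resize(im.mean(2).astype(np.float32)[y-w:y+w,x-w:x+w],None,fx=10,fy=10,interpolation=cv2.INTER_LINEAR)
    m=(G<th).astype(np.uint8); m=cv2.morphologyEx(m,cv2.MORPH_OPEN,np.ones((15,15),np.uint8))
    cs,_=cv2.findContours(m,cv2.RETR_EXTERNAL,cv2.CHAIN_APPROX_NONE)
    for c in cs:
        if cv2.contourArea(c)<15000: continue
        q=cv2.approxPolyDP(cv2.convexHull(c),25,True)[:,0]/10+[x-w-.45,y-w-.45]
        print(n,cv2.contourArea(c)/100,q.round(1).tolist()); P=np.array([onz(n,*p,.08)[:2] for p in q]);print(P.round(4).tolist(),P.mean(0))
E
```

```text
(array([ 0.56271794, -0.13300465]), array([0.68190868, 0.73143732]), np.float64(47.00702570867344))
(array([ 0.56369467, -0.13533033]), array([-0.86319896, -0.5048639 ]), np.float64(-149.67768181228143))
138 [ 88  89  89  89  80  69  64  79 107 135 126 125 126 130]
139 [ 89  88  88  89  87  69  70  92  34 131 125 129 130 131]
140 [ 88  88  89  88  86  70  70  93  49  58  49 131 128 119]
141 [90 88 89 90 89 75 71 91 50 69 63 69 53 50]
142 [90 56 57 74 74 62 60 61 62 64 63 62 39 62]
143 [76 60 61 62 62 61 61 60 62 65 31  9  0  0]
144 [60 61 62 61 60 58 58 58 58 59 48  8  9 13]
145 [ 59  58  55  70  67  65  66  64  66  65 145  44   1  14]
146 [ 67  66  63 136 135 135 136 131 132 132 132 101  13   6]
147 [134 134 132 127 148 162 168 123 124 125 125 133  68  33]
148 [126 126 125 127 125 143 141 125 125 126 129 132 138 138]
149 [124 125 127 131  42  74  67 124 125 128 127 129 132  92]
150 [129 129 127 130  92  82  80  59  55  61  29   0   0   0]
151 [130 133  94  53  95  88  87   4   0  60  61   9   9   8]
152 [ 4  0  0  0 69 90 85 12  6 37  9 13 13  9]
153 [62 10 10  4 42 92 86 19 10 11 11 13 13 11]
154 [10 13 10  9 48 92 87 25 27 16 13 12 14 14]
155 [12 14 11 35 79 92 86 52 58 52 29 12 15 13]
156 [14 13 23 61 58 91 84 41 21 56 50 12 14 15]
157 [14 12 33 58 55 70 39 24 23 65 36 13 14 15]
158 [15 14 11 24 45 35 37 26 20 11  3 14 16 13]
159 [15 16 13 12 10 10 13  4  5  3  4  2 14 13]
top 744.035 [[148.0, 167.0], [173.9, 169.2], [171.0, 196.0], [144.9, 194.0]]
[[0.5621, 0.0946], [0.5584, 0.0381], [0.4995, 0.0417], [0.5029, 0.0981]] [0.53071845 0.06809697]
side 462.575 [[254.4, 166.4], [254.4, 181.5], [214.0, 181.5], [215.2, 173.6]]
[[0.5738, -0.0028], [0.5494, -0.0645], [0.4648, -0.0277], [0.477, 0.0033]] [ 0.51626607 -0.02292385]
side 284.89 [[243.0, 160.2], [218.8, 164.5], [213.8, 153.0], [236.8, 149.2]]
[[0.5586, 0.0361], [0.4972, 0.0407], [0.5021, 0.1021], [0.5634, 0.0975]] [0.53033124 0.06907855]
```

```bash
python3 - <<'E' 2>/dev/null
from h import *
print('axis side',[np.round(proj('side',[.5305,.0686,z]),2) for z in(.08,.095,.107)],'top',[np.round(proj('top',[.5305,.0686,z]),2) for z in(.08,.107)])
c=np.array([.553,-.143])
for a in (25,30,35,40,47):
    d=np.array([np.cos(np.radians(a)),np.sin(np.radians(a))])
    for z in(.034,): print(a,z,[np.round(proj(n,[*(c+r*d),z]),1).tolist() for n in('side','top') for r in(.008,.026)])
for k in (1,10): pass
for p in([275.2,211],[270.2,216]): print(onz('side',*p,.034))
for p in([252.3,171],[254.8,176]): print(onz('top',*p,.034))
t=np.load('topavg.npy').clip(0,255).astype(np.uint8);s=np.load('sideavg.npy').clip(0,255).astype(np.uint8)
f=lambda im,x,y,w,k:cv2.resize(im[y-w:y+w,x-w:x+w],None,fx=k,fy=k,interpolation=cv2.INTER_NEAREST)
g=lambda a:(255*(a/255.)**.45).astype(np.uint8)
cv2.imwrite('pics/z4.png',np.hstack([g(f(t,256,177,16,12)),g(f(s,270,223,16,12))]))
E
```

```text
axis side [array([228.24, 156.6 ]), array([227.86, 151.38]), array([227.55, 147.13])] top [array([159.17, 181.56]), array([155.92, 179.91])]
25 0.034 [[272.2, 215.3], [277.5, 211.5], [254.9, 173.3], [251.8, 166.3]]
30 0.034 [[271.9, 215.2], [276.7, 211.1], [254.6, 173.4], [250.9, 166.7]]
35 0.034 [[271.7, 215.1], [275.9, 210.8], [254.4, 173.6], [250.0, 167.2]]
40 0.034 [[271.4, 215.0], [275.0, 210.4], [254.1, 173.7], [249.3, 167.8]]
47 0.034 [[271.0, 214.9], [273.6, 210.1], [253.8, 174.0], [248.2, 168.7]]
[ 0.57257966 -0.12832529  0.034     ]
[ 0.55531986 -0.14009061  0.034     ]
[ 0.56546406 -0.13349361  0.034     ]
[ 0.55388612 -0.13951148  0.034     ]
```

View pics/z4.png

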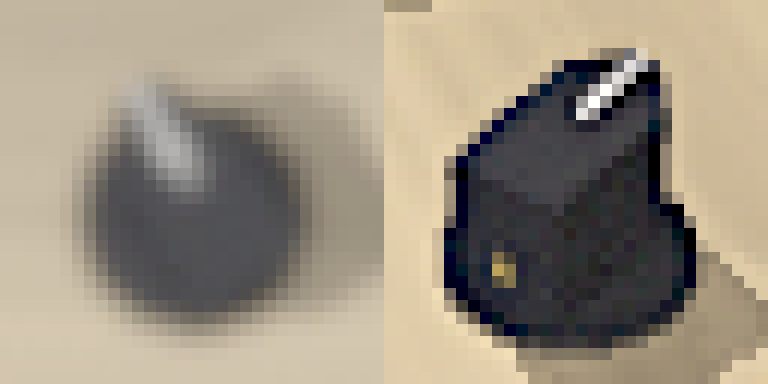

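```bash
python3 - <<'E' 2>/dev/null
from h import *
A,B,C=[onz('side',*p,.034)[:2] for p in([260.0,219.8],[268.6,224.0],[275.8,217.5])]
print(A,B,C); d=B-A; print('end edge',np.linalg.norm(d),np.degrees(np.arctan2(d[1],d[0]))+90, 'side',np.linalg.norm(C-B),np.degrees(np.arctan2(*(C-B)[::-1])))
m=(A+B)/2
for a in(30,35): print(m+.0225*np.array([np.cos(np.radians(a)),np.sin(np.radians(a))]))
from scipy.spatial.transform import Rotation as R
o=env.observe();print(o['time'])
M=R.from_rotvec(o['tcp_rot']).as_matrix();y=M[:,1];print('jaw yaw',np.degrees(np.arctan2(y[1],y[0])))
E
```

```text
[ 0.52995143 -0.14335624] [ 0.54141801 -0.16337243] [ 0.56439528 -0.14957235]
end edge 0.023067952461703404 29.806906505736002 side 0.02680292711250842 30.988904740044465
[ 0.55517029 -0.14211434]
[ 0.55411564 -0.14045887]
0.7
jaw yaw -72.13687637554692
```

```bash
python3 -m handwheel '0 13.08 11.88 -2 0 0 2.45;0 13.08 11.88 -2 0 0 2.45;0 13.08 11.88 -2 0 0 2.45;0 13.08 11.88 -2 0 0 2.45;0 13.08 11.88 -2 0 0 2.45;0 13.08 11.88 -2 0 0 2.45;0 13.08 11.88 -2 0 0 2.45;0 13.08 11.88 -2 0 0 2.45;0 13.08 11.88 -2 0 0 2.45;0 13.08 11.88 -2 0 0 2.45;0 13.08 11.88 -2 0 0 2.45;0 13.08 11.88 -2 0 0 2.45;0 13.08 11.88 -2 0 0 2.45;0 13.08 11.88 -2 0 0 2.45;0 13.08 11.88 -2 0 0 2.45;0 13.08 11.88 -2 0 0 2.45;0 13.08 11.88 -2 0 0 2.45;0 13.08 11.88 -2 0 0 2.45;0 13.08 11.88 -2 0 0 2.45;0 13.08 11.88 -2 0 0 2.45' 30
cat >> h.py <<'E'
from scipy.spatial.transform import Rotation as R
def st():
    o=env.observe();M=R.from_rotvec(o['tcp_rot']).as_matrix();y=M[:,1]
    print('t%.2f'%o['time'],'pos',o['tool_pos'].round(4),'down',M[:,0].round(3),'jaw %.2f'%np.degrees(np.arctan2(y[1],y[0])),'F',o['wrist_force'].round(1),'T',o['ft_torque'].round(2),'w %.4f'%o['gripper_width'],'j',o['joint_pos'].round(2))
E
python3 -c "from h import *;st()"
```

```text
time: 2.37
tool_pos: [0.5535, -0.1433, 0.3447]
tcp_rot: [0.293, 1.551, -0.293]
wrist_force: [0.2, 0.1, 0.1]
gripper_width: 0.0855
t2.37 pos [ 0.5535 -0.1433  0.3447] down [-0.  0. -1.] jaw 68.64 F [0.2 0.1 0.1] T [-0.01  0.    0.02] w 0.0855 j [-0.38  0.42 -0.13  1.02  0.   -0.01]
```

```bash
python3 -m handwheel '0 0 0 -3 0 0 0.914;0 0 0 -3 0 0 0.914;0 0 0 -3 0 0 0.914;0 0 0 -3 0 0 0.914;0 0 0 -3 0 0 0.914;0 0 0 -3 0 0 0.914;0 0 0 -3 0 0 0.914;0 0 0 -3 0 0 0.914;0 0 0 -3 0 0 0.914' 30
python3 - <<'E' 2>/dev/null
from h import *
st()
for n in('top','side'): cv2.imwrite(f'pics/{n}1.png',env.read_camera(n))
a=np.hstack([cv2.resize(cv2.imread('pics/top1.png')[130:230,206:306],(400,400)),cv2.resize(cv2.imread('pics/side1.png')[160:260,220:320],(400,400))])
cv2.imwrite('pics/z5.png',a)
E
```

```text
time: 3.12
tool_pos: [0.5535, -0.1432, 0.2547]
tcp_rot: [-0.426, 1.529, 0.426]
wrist_force: [0.4, -0.5, -0.3]
gripper_width: 0.0857
t3.12 pos [ 0.5535 -0.1432  0.2547] down [-0. -0. -1.] jaw 121.13 F [ 0.4 -0.5 -0.3] T [-0.02  0.02  0.03] w 0.0857 j [-0.38  0.5  -0.25  0.82 -0.   -0.92]
```

View pics/z5.png

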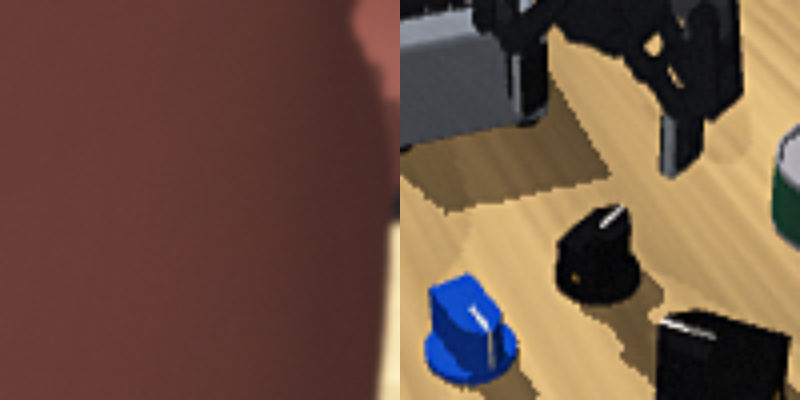

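```bash
python3 -m handwheel '0 0 0 -1.5 0 0 0;0 0 0 -2.2 0 0 0;0 0 0 -2.42 0 0 0;0 0 0 -2.42 0 0 0;255 0 0 -2.42 0 0 0;255 0 0 -2.42 0 0 0;255 0 0 -2.42 0 0 0;255 0 0 -2.42 0 0 0;255 0 0 -2.42 0 0 0;255 0 0 -2.42 0 0 0;255 0 0 -2.42 0 0 0;255 0 0 -2.42 0 0 0' 40
python3 - <<'E' 2>/dev/null
from h import *
st()
cv2.imwrite('pics/side2.png',env.read_camera('side'))
cv2.imwrite('pics/z6.png',cv2.resize(cv2.imread('pics/side2.png')[170:250,230:310],(560,560)))
E
```

```text
time: 4.22
tool_pos: [0.5539, -0.1434, 0.1831]
tcp_rot: [-0.423, 1.528, 0.421]
wrist_force: [-0.3, 0.6, 6.7]
gripper_width: 0.0232
t4.22 pos [ 0.5539 -0.1434  0.1831] down [ 0.001 -0.001 -1.   ] jaw 120.88 F [-0.3  0.6  6.7] T [ 0.03  0.16 -0.01] w 0.0232 j [-0.38  0.59 -0.32  0.66 -0.   -0.92]
```

View pics/z6.png

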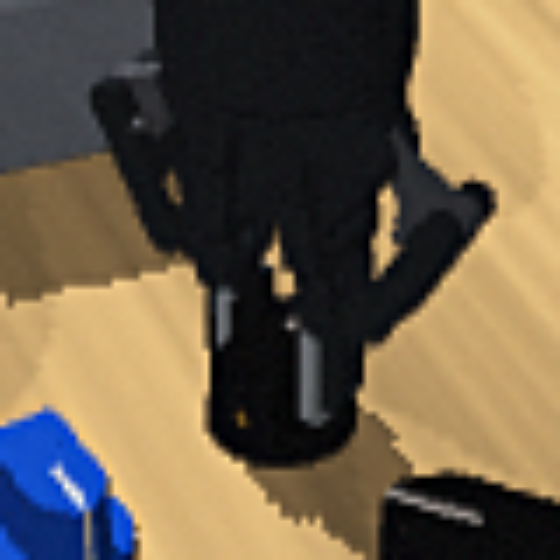

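```bash
python3 -m handwheel '255 0 0 0.7 0 0 0;255 0 0 1.7 0 0 0;255 0 0 2.7 0 0 0;255 0 0 3.7 0 0 0;255 0 0 4.4 0 0 0;255 0 0.4 4.57 0 0 -0.1;255 -0.1 1.2 4.57 0 0 -0.2;255 -0.2 2.1 4.57 0 0 -0.3;255 -0.3 3 4.57 0 0 -0.4;255 -0.4 3.9 4.57 0 0 -0.5;255 -0.5 4.8 4.57 0 0 -0.6;255 -0.6 5.7 4.57 0 0 -0.7;255 -0.7 6.4 4.57 0 0 -0.78;255 -0.78 6.9 4.57 0 0 -0.82;255 -0.78 7.07 4.57 0 0 -0.82;255 -0.78 7.07 4.57 0 0 -0.82;255 -0.78 7.07 4.57 0 0 -0.82' 40
python3 - <<'E' 2>/dev/null
from h import *
st()
for n in('top','side'): cv2.imwrite(f'pics/{n}3.png',env.read_camera(n))
cv2.imwrite('pics/z7.png',cv2.resize(np.hstack([cv2.imread('pics/side3.png')[110:190,190:270],cv2.imread('pics/top3.png')[140:220,120:200]]),(800,400),interpolation=0))
E
```

```text
time: 5.68
tool_pos: [0.5307, 0.0683, 0.3203]
tcp_rot: [0.218, 1.558, -0.221]
wrist_force: [0.6, -0.6, -0.6]
gripper_width: 0.0232
t5.68 pos [0.5307 0.0683 0.3203] down [ 0.001 -0.002 -1.   ] jaw 74.00 F [ 0.6 -0.6 -0.6] T [0.01 0.01 0.02] w 0.0232 j [-0.01  0.37 -0.27  0.93 -0.    0.27]
```

View pics/z7.png

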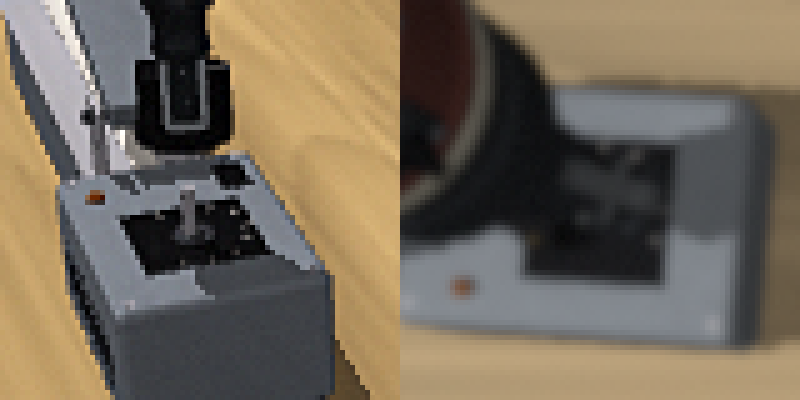

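```bash
python3 - <<'E' 2>/dev/null
from h import *
s=np.mean([env.read_camera('side').astype(float) for _ in range(4)],0).mean(2); np.save('s4.npy',s)
np.set_printoptions(linewidth=220)
print(s[122:152,213:242].astype(int))
z=.1372
for p in ([.5307,.0683,z],): print(proj('side',p))
c=np.array([.5307,.0683,z]);a=np.linspace(0,2*np.pi,400)
for dz in(0,.005):
    Q=np.array([proj('side',c+[.024*np.cos(b),.024*np.sin(b),dz]) for b in a]); print(Q.min(0),Q.max(0))
print([np.round(proj('side',[.5305,.0686,h]),2) for h in(.08,.107)])
E
```

```text
[[123 122 127 137  18  25   0   2  23  60  29  10   9  12  10   7  45 106  16   1   0  16 120 162 157 156 154 152 152]
 [125 125 128 143   1   5  10  10  32 106  48  11  13  23  16   9  50 101  88  59  60  54  35 169 158 155 156 154 155]
 [124 125 128 144   4  11  15  13  24 104  52  12  14  58  15  11  49 103  16   0   0   0   0 170 160 156 157 155 154]
 [125 123 127 142   5  11  16  14  18 103  50  12  15  14  14  11  47 103  20   2   5   3   0 168 157 155 157 158 157]
 [125 123 125 142   3   3   7   6   0 104  52  11  15  18  15  13  31 104  35   5   6   1   0 161 154 154 156 158 159]
 [126 124 128 143  19   1   8   7   0 105  69  11  15  17  14  13  25 104  44   3   4   3   0 154 153 151 155 156 158]
 [125 125 129 141  28   1   7   7   0 101  78  11  13  14  16  14  27 104  45   2   3   3   0 123 153 147 151 157 158]
 [128 128 130 142  46   3   7   5   0  77  93  11  14  14  17  13  15 104  45   1   6   3   0 111 152 146 149 153 156]
 [128 133 131 133  53   3   6   7   0  68 103  10  13  20  18  13   5 104  47   1   2   4   0 107 151 148 148 150 154]
 [ 78  71  70  71  32   2   6
[... 1997 characters left out ...]
37 139 144  66  60 137 138 135 133 133 134 133 136  95  93  69 134 134 132 136 140 146 146 143 140 141 133 129 128]
 [135 136 138 140 138 134 133 130 129 132 133 133 140  49  83  76 133 134 135 132 137 140  98  56  93 139 134 130 130]
 [133 135 133 137 136 134 135 132 132 136 137 135 137 100  89  87  63  58  65  32   0   0   0   0   0 141 137 130 129]
 [133 134 136 136 140 136 132 135 139 137 140 100  57  99  93  93   5   0  62  65  10  11   7  40  10  57 134 137 133]]
(np.float64(226.8565152891332), np.float64(136.16157155794374))
[217.01686329 131.88381087] [236.67415209 140.63805336]
[216.8481186  130.04776954] [236.57070384 138.74597405]
[array([228.24, 156.6 ]), array([227.55, 147.13])]
```

```bash
python3 -m handwheel '255 0.035 -0.024 -0.5 0 0 0;255 0.035 -0.024 -0.85 0 0 0;255 0.035 -0.024 -0.97 0 0 0;255 0.035 -0.024 -1.05 0 0 0;255 0.035 -0.024 -1.1 0 0 0;255 0.035 -0.024 -1.1 0 0 0;255 0.035 -0.024 -1.1 0 0 0' 40
python3 - <<'E' 2>/dev/null
from h import *
st()
cv2.imwrite('pics/side5.png',env.read_camera('side'))
cv2.imwrite('pics/z8.png',cv2.resize(cv2.imread('pics/side5.png')[115:175,195:255],(600,600),interpolation=0))
E
```

```text
time: 6.57
tool_pos: [0.5319, 0.0672, 0.2875]
tcp_rot: [0.22, 1.558, -0.222]
wrist_force: [0.7, 0.7, -0.7]
gripper_width: 0.0233
t6.57 pos [0.5319 0.0672 0.2875] down [ 0.001 -0.002 -1.   ] jaw 73.85 F [ 0.7  0.7 -0.7] T [ 0.04 -0.05  0.01] w 0.0233 j [-0.01  0.41 -0.31  0.85 -0.    0.27]
```

View pics/z8.png

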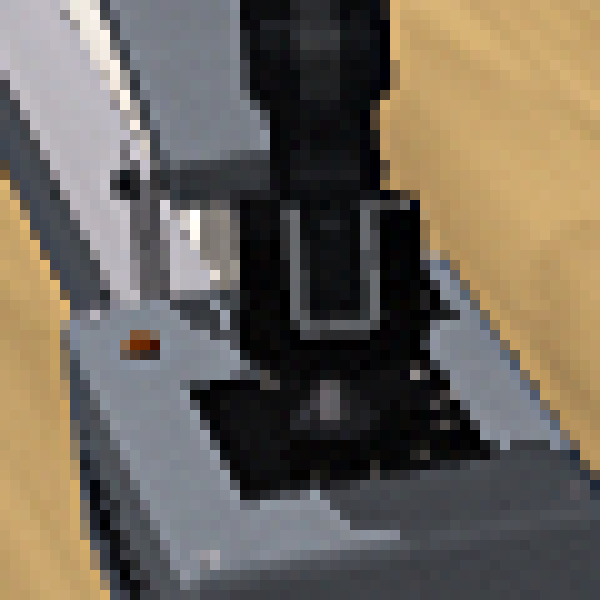

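```bash
python3 -m handwheel '255 0 0 -0.05 0 0 0;255 0 0 -0.1 0 0 0;255 0 0 -0.15 0 0 0;255 0 0 -0.15 0 0 0' 40; python3 -c "from h import *;st()"
```

```text
time: 6.95
tool_pos: [0.5318, 0.0673, 0.2828]
tcp_rot: [0.22, 1.558, -0.222]
wrist_force: [0.1, 0.1, -0.5]
gripper_width: 0.0231
t6.95 pos [0.5318 0.0673 0.2828] down [ 0.001 -0.002 -1.   ] jaw 73.86 F [ 0.1  0.1 -0.5] T [-0.06 -0.02  0.  ] w 0.0231 j [-0.01  0.41 -0.32  0.84 -0.    0.27]
```

```bash
python3 -m handwheel '255 0 0 -0.06 0 0 0;255 0 0 -0.12 0 0 0;255 0 0 -0.18 0 0 0;255 0 0 -0.24 0 0 0;255 0 0 -0.3 0 0 0;255 0 0 -0.36 0 0 0;255 0 0 -0.36 0 0 0' 40; python3 -c "from h import *;st()"
```

```text
time: 7.53
tool_pos: [0.5317, 0.0673, 0.2716]
tcp_rot: [0.22, 1.559, -0.222]
wrist_force: [0.4, -0.4, -1.1]
gripper_width: 0.0232
t7.53 pos [0.5317 0.0673 0.2716] down [ 0.001 -0.002 -1.   ] jaw 73.86 F [ 0.4 -0.4 -1.1] T [-0.03 -0.11 -0.03] w 0.0232 j [-0.01  0.42 -0.33  0.81 -0.    0.27]
```

```bash
python3 -m handwheel '255 0 0 -0.04 0 0 0;255 0 0 -0.08 0 0 0;255 0 0 -0.1 0 0 0;255 0 0 -0.1 0 0 0' 50; python3 -c "from h import *;st()"; python3 -m handwheel '255 0 0 -0.03 0 0 0;255 0 0 -0.05 0 0 0;255 0 0 -0.05 0 0 0' 50; python3 -c "from h import *;st()"
```

```text
time: 7.87
tool_pos: [0.5318, 0.0673, 0.2688]
tcp_rot: [0.22, 1.558, -0.222]
wrist_force: [-1.1, -0.1, 4.8]
gripper_width: 0.0228
t7.87 pos [0.5318 0.0673 0.2688] down [ 0.001 -0.002 -1.   ] jaw 73.86 F [-1.1 -0.1  4.8] T [-0.02  0.2  -0.03] w 0.0228 j [-0.01  0.43 -0.34  0.81 -0.    0.27]
time: 8.12
tool_pos: [0.5318, 0.0673, 0.2674]
tcp_rot: [0.22, 1.558, -0.222]
wrist_force: [0.1, -0.1, 6.0]
gripper_width: 0.0232
t8.12 pos [0.5318 0.0673 0.2674] down [ 0.001 -0.002 -1.   ] jaw 73.86 F [ 0.1 -0.1  6. ] T [0.04 0.3  0.06] w 0.0232 j [-0.01  0.43 -0.34  0.8  -0.    0.27]
```

```bash
python3 -m handwheel '255 0 0 -0.03 0 0 0;255 0 0 -0.04 0 0 0;255 0 0 -0.04 0 0 0' 60; python3 -c "from h import *;st()"; python3 -m handwheel '255 0 0 -0.03 0 0 0;255 0 0 -0.04 0 0 0;255 0 0 -0.04 0 0 0' 60; python3 -c "from h import *;st()"
```

```text
time: 8.37
tool_pos: [0.5318, 0.0673, 0.2662]
tcp_rot: [0.22, 1.558, -0.222]
wrist_force: [-2.1, -0.4, 5.8]
gripper_width: 0.023
t8.37 pos [0.5318 0.0673 0.2662] down [ 0.001 -0.002 -1.   ] jaw 73.86 F [-2.1 -0.4  5.8] T [-0.03  0.32 -0.  ] w 0.0230 j [-0.01  0.43 -0.34  0.8  -0.    0.27]
time: 8.62
tool_pos: [0.5319, 0.0673, 0.2658]
tcp_rot: [0.22, 1.557, -0.222]
wrist_force: [-4.0, -0.5, 12.3]
gripper_width: 0.0228
t8.62 pos [0.5319 0.0673 0.2658] down [ 0.002 -0.002 -1.   ] jaw 73.86 F [-4.  -0.5 12.3] T [-0.04  0.8   0.01] w 0.0228 j [-0.01  0.43 -0.34  0.8  -0.    0.27]
```

```bash
python3 -m handwheel '255 -0.015 0 0 0 0 0;255 -0.015 0 0 0 0 0;255 -0.015 0 0 0 0 0' 60; python3 - <<'E' 2>/dev/null
from h import *
st()
for n in('top','side'): cv2.imwrite(f'pics/{n}6.png',env.read_camera(n))
st()
cv2.imwrite('pics/z9.png',np.hstack([cv2.resize(cv2.imread('pics/side6.png')[115:175,195:255],(400,400),interpolation=0),cv2.resize(cv2.imread('pics/top6.png')[90:250,150:310],(400,400))]))
c=np.array([.5312,.0676,.083]);a=np.linspace(0,2*np.pi,400)
Q=np.array([proj('side',c+[.024*np.cos(b),.024*np.sin(b),.0025]) for b in a]); print('disc pred',Q.min(0),Q.max(0))
E
```

```text
time: 8.87
tool_pos: [0.5316, 0.0673, 0.2662]
tcp_rot: [0.22, 1.557, -0.222]
wrist_force: [-0.7, -1.0, 5.9]
gripper_width: 0.0227
t8.87 pos [0.5316 0.0673 0.2662] down [ 0.002 -0.002 -1.   ] jaw 73.86 F [-0.7 -1.   5.9] T [ 0.01  0.25 -0.03] w 0.0227 j [-0.01  0.43 -0.34  0.8  -0.    0.27]
t8.97 pos [0.5316 0.0673 0.2661] down [ 0.002 -0.002 -1.   ] jaw 73.86 F [-0.5 -1.   6.7] T [ 0.    0.19 -0.01] w 0.0229 j [-0.01  0.43 -0.34  0.8  -0.    0.27]
disc pred [218.96917808 150.2785425 ] [237.9835283  159.56847995]
```

View pics/z9.png

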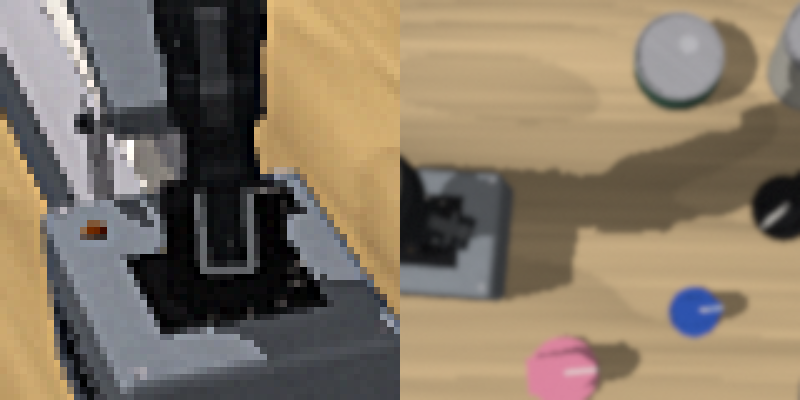

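View pics/side6.png

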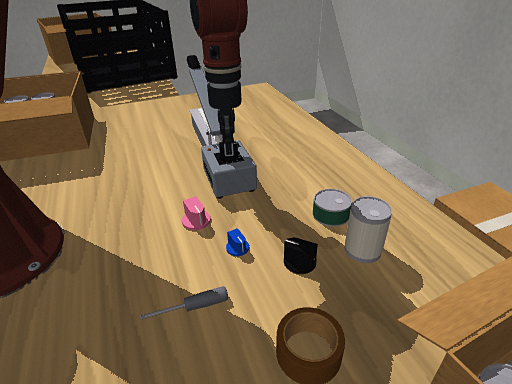

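```bash
python3 -m handwheel '255 0 0 -0.01 0 0 0;255 0 0 -0.01 0 0 0;255 0 0 -0.01 0 0 0;255 0 0 -0.01 0 0 0' 60; python3 - <<'E'
from h import *
st(); print(env.finish_job())
E
```

```text
time: 9.3
tool_pos: [0.5316, 0.0673, 0.266]
tcp_rot: [0.22, 1.557, -0.222]
wrist_force: [-0.8, 0.1, 5.9]
gripper_width: 0.0226
t9.30 pos [0.5316 0.0673 0.266 ] down [ 0.003 -0.002 -1.   ] jaw 73.86 F [-0.8  0.1  5.9] T [0.06 0.34 0.03] w 0.0226 j [-0.01  0.43 -0.34  0.8  -0.    0.27]
the job is handed in; nothing more can be done
None
```

I picked up the smaller black knob and turned it so its pointer matched the shaft's flat, which I measured at about -16° in world axes. I then slid it onto the D-shaft and pressed it down close to the lower stop. The job was handed in at 9.3 s with the knob still gripped; no verdict is reported.

**Fit:** the knob slid down the shaft with no noticeable force until the flange was at about 0.270 m, the height I expected for fully home. The spring then pushed back, with 4.8 N at 0.2688 m and a hard stop of about 12 N at 0.2658 m.

**Last reading:** the flange was at 0.266 m, which works out to roughly 3.7–4 mm of push. The upward force was about 6 N and the sideways force under 1 N. The jaws were 22.6 mm apart on the knob and the tool was upright to within 0.004 rad.

**Less certain points:**
- The wrist was about 4 N off to the side at the stop, so I shifted 0.5 mm to relieve it. The vertical force dropped from 12 N to about 6 N, so the knob may be resting just short of the stop.
- The knob hides the seat, so full seating is judged from heights and forces, not seen directly.
- The opening reads about 1 mm under the 24 mm bar width.

**Surroundings:** the cans, tape roll and screwdriver look undisturbed in the last side picture. I checked this by eye only.

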